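# Switch on the weighing station in order

## Task

Bring the weighing station up in the right order: with a fingertip, lightly press in the round black key on the front of the balance (weigh boats on its round pan), then the key of the static eliminator (steel arch), then the key of the printer (round roll cover); each key goes straight down about a centimetre and stays in. Only press the keys: do not pick up, shove or tip the devices, and leave the weigh boats, the jars and the weights where they stand.

Things in the scene. Friction and masses are not known exactly. Their poses are not given: they have to be found in the camera images.
- balance: Compact white balance with a round steel pan (92 mm across, its top 52 mm above the worktop) over its rear half; a stack of weigh boats stands on the pan; a flat dark display lies beside the key. Loose on the worktop, on rubber feet, about 1.5 kg. Footprint 150 mm (x) by 130 mm (y); front deck 42 mm high. Origin: centre of the underside; -x is its front (towards the robot, turned up to 20 degrees), z up. Its key's centre is at x = -50 mm, y = -36 mm.
- balance_key_top (a point): Centre of the top face of the balance's key, on the front deck: black round plunger, 24 mm across at its foot and 20 mm at its top, in a flat grey collar. It starts standing 16 mm above the deck (58 mm above the worktop), travels 10 mm straight down against a constant 3 N, has no spring and stays where it is left; fully down it still stands 6 mm proud. The point moves with the key.
- balance_key (a joint): How far the balance's key is pressed down, m: 0 fully up, 0.010 fully down. Starts at 0 to 0.001.
- ioniser: White static eliminator: a low white box with an upright U-shaped steel arch (112 mm wide, 114 mm high over the worktop) standing across its rear half, 80 mm behind the key. Loose on the worktop, on rubber feet, about 1.2 kg. Footprint 150 mm (x) by 130 mm (y); front deck 42 mm high. Origin: centre of the underside; -x is its front (towards the robot, turned up to 20 degrees), z up. Its key's centre is at x = -50 mm, y = 0 mm.
- ioniser_key_top (a point): Centre of the top face of the ioniser's key, on the front deck: black round plunger, 24 mm across at its foot and 20 mm at its top, in a flat grey collar. It starts standing 16 mm above the deck (58 mm above the worktop), travels 10 mm straight down against a constant 3 N, has no spring and stays where it is left; fully down it still stands 6 mm proud. The point moves with the key.
- ioniser_key (a joint): How far the ioniser's key is pressed down, m: 0 fully up, 0.010 fully down. Starts at 0 to 0.001.
- printer: White printer: its rear half is a taller housing (starts 57 mm behind the key) with a dark grey round roll cover, 88 mm high, and a black slot; a flat dark display lies beside the key. Loose on the worktop, on rubber feet, about 1.3 kg. Footprint 150 mm (x) by 130 mm (y); front deck 42 mm high. Origin: centre of the underside; -x is its front (towards the robot, turned up to 20 degrees), z up. Its key's centre is at x = -50 mm, y = +36 mm.
- printer_key_top (a point): Centre of the top face of the printer's key, on the front deck: black round plunger, 24 mm across at its foot and 20 mm at its top, in a flat grey collar. It starts standing 16 mm above the deck (58 mm above the worktop), travels 10 mm straight down against a constant 3 N, has no spring and stays where it is left; fully down it still stands 6 mm proud. The point moves with the key.
- printer_key (a joint): How far the printer's key is pressed down, m: 0 fully up, 0.010 fully down. Starts at 0 to 0.001.
- weigh_boats: Stack of square white weigh boats, 75 x 76 x 28 mm, loose on the balance's pan. Origin: centre of the underside.
- jar_white: White screw-lid jar, 49 mm across, 57 mm high, bystander. Origin: centre of the underside.
- weight_large: Brass knob weight, 30 mm across, 46 mm high, bystander. Origin: centre of the underside.
- weight_small: Brass knob weight, 24 mm across, 37 mm high, bystander. Origin: centre of the underside.
- jar_front: White screw-lid jar, 53 mm across, 59 mm high, bystander near the robot. Origin: centre of the underside.
- pan (a point): Centre of the top of the balance's pan, where the weigh boats stand.
Mind the look-alikes: they are no part of the job. What is shaped like the printer but orange is not meant.

How it is judged:
By the outcome, as a careful person would: the job done as asked, in the order asked, and still so for the second after the job is handed in, with the robot touching nothing.
It also fails if it takes over 58 s, if anything falls off the work surface, if the arm or the gripper's body presses on something with over 40 N, if the wrist force passes 120 N, or if a joint passes its speed limit or range.

## Robot

A 7-joint arm with a two-finger parallel gripper is mounted at the origin on a cart in front of the work surface, level with it; the furniture and walls round the work are solid. World frame = base frame: x ahead of the robot, y to its left, z up, the work surface at z = 0. Lengths are in m, angles in rad, forces in N, time in s.
With the tool pointing down it reaches from about 0.425 to 0.825 m from the base axis. Payload 3.6 kg.
Tool frame: the origin (TCP) lies at the very end of the fingers, on their centre line; the grasp point (between the pads) lies 19 mm behind it; y points along the fingers, x is the direction in which the jaws open and shut, and the axes are right-handed (so a half turn about y gives the same grasp; the last joint's range is limited). The gripper opens to 93 mm and grips with 3 to 60 N. Pads are 15 mm wide; open, the fingers measure 128 mm over their backs; the gripper's body (75 mm by 188 mm) begins 65 mm behind the grasp point.
Start: joints at [1.296, 0.615, -0.013, 1.423, 0.008, 1.103, -0.04], TCP at [0.16, -0.63, 0.219] pointing down, gripper open.
Joint ranges: [-3.12, 3.12], [-0.3, 2.06], [-1.34, 1.32], [0.26, 2.42], [-1.36, 4.5], [0.01, 1.98], [-2.84, 2.84]. Speed limits (rad/s): [2.79, 2.79, 3.14, 3.14, 3.14, 3.14, 3.14].

## Interface

Orientations are given as a 3x3 rotation matrix whose columns are the frame's x, y, z axes.
In Python, from station import get_state, get_image, camera_params, finish_job gives the robot as it stands.
- The arm moves only by the tool send_rows, never from a script. Its argument "moves" is a list of rows, each a list of 3 entries, a list of its own where there are three numbers: the shift along the tool's x, y, z in m, then the turn, a rotation vector about the tool's x, y, z in degrees, then the opening, from 0 (shut) to 1 (fully open). In form: [[[dx, dy, dz], [wx, wy, wz], gripper], ...]. A call has 1 to 8 rows; each row shifts and turns the commanded pose from where the row before left it, along the tool's axes as they then stand; what a row does not reach is not made up. A row lasts 1/8 s, in which the tool goes at most 62.5 mm and 10.7 degrees, less where a joint would pass 70% of its speed; a pose out of reach is approached as far as the arm can. A call with a gripper value outside its range is refused whole. The fingers move at their own pace and stop on an object; the grip force is fixed at half the most. Time passes only in rows, so rows that do not move let the fingers close. It gives the time, the measured TCP pose, the force and the opening at its end, in the units of the state.
- get_state(): the state, without advancing time (a new reading comes with each control period).
- get_image(name): name is "side" or "top"; returns (picture, depth): 400x640x3 uint8, red, green, blue; 400x640 float32, m along the optical axis (not along the pixel's ray), 0 where there is no reading.
- camera_params(name): a dict with "mtx" (3x3 intrinsics, pixels), "extrinsics" (4x4, takes a point from world to camera coordinates). Camera axes: x right, y up, looking along -z (the intrinsics and any distortion apply to the point x, -y, -z); pixel columns grow to the right and rows downward; lengths in m; the calibration is good to about 2 mm. A picture is of the moment at which its call begins. camera_params takes no time and is no camera call.
- finish_job(): hands the job in, once; it reports no verdict.
The state is a dict: "time": time; "qpos": joint angles; "qd": joint speeds; "effort": joint torques, N m; "position": TCP position; "orientation": TCP orientation; "force": force on the tool from outside, world axes, zero at the start; "ft_torque": the same for the moment, N m; "width": finger opening in m.
Only numpy, scipy, OpenCV 4.12 (cv2) and the standard library are available. Lean on these libraries where they do the work, as an engineer would, in place of code of your own. Each camera call takes 0.05 s, during which the arm holds its last target.

## Working session

There is one attempt and no reset: what is moved stays moved. The work goes in short steps, Python scripts to look and compute and a tool call to move; the robot and the scene stay as the last step left them, time stands still between calls to the robot, and variables do not carry over. Pictures are saved under pics/ and viewed, and the job is handed in when it is done.

Besides the shell and the picture viewer there is one more tool, called as name(argument=value, ...), one argument or row to a line, values as JSON. send_rows: Moves the arm, as the interface text tells. Its arguments: {"type":"object","properties":{"moves":{"type":"array","items":{"type":"array"}}},"required":["moves"]}

```bash
mkdir -p pics; python3 - <<'E'
from station import *
import cv2, numpy as np
for n in("side","top"):
    p,d=get_image(n); cv2.imwrite(f"pics/{n}0.png",p[:,:,::-1]); np.savez(f"{n}0.npz",p=p,d=d)
    print(n,camera_params(n))
s=get_state(); print(s)
E
```

```text
side {'mtx': array([[511.38231433,   0.        , 308.71442594],
       [  0.        , 511.38231433, 199.51816013],
       [  0.        ,   0.        ,   1.        ]]), 'extrinsics': array([[-0.99931537,  0.03496429, -0.01209489,  0.50079504],
       [-0.02905532, -0.53929905,  0.84161293,  0.02580231],
       [ 0.02290363,  0.84138816,  0.53994572, -1.91703747],
       [ 0.        ,  0.        ,  0.        ,  1.        ]])}
top {'mtx': array([[383.16874445,   0.        , 315.50019077],
       [  0.        , 383.16874445, 201.39532576],
       [  0.        ,   0.        ,   1.        ]]), 'extrinsics': array([[-0.00763611, -0.99995878,  0.00491104,  0.14368298],
       [ 0.98532911, -0.00668685,  0.17053394, -0.52013738],
       [-0.17049407,  0.00614121,  0.98533957, -1.4266038 ],
       [ 0.        ,  0.        ,  0.        ,  1.        ]])}
{'time': 0.1, 'qpos': array([ 1.29553947,  0.61580659, -0.01262534,  1.42471088,  0.00810514,
        1.1033829 , -0.04042631]), 'qd': array([-0.00024403, -0.00092615,  0.00128679, -0.00321809,  0.00018316,
       -0.00025419, -0.00149667]), 'effort': array([ 1.11469479e-03, -4.60041547e+01,  2.09897887e-01, -1.66244817e+01,
       -6.11924613e-02,  1.69839570e-02,  1.24140461e-04]), 'position': array([ 0.15987322, -0.62931436,  0.2176165 ]), 'orientation': array([[ 2.46245616e-01, -5.81323729e-04,  9.69207284e-01],
       [-9.69204829e-01,  2.18145754e-03,  2.46246300e-01],
       [-2.25743336e-03, -9.99997452e-01, -2.62474095e-05]]), 'force': array([-0.66169659, -0.34104536,  0.21732423]), 'ft_torque': array([ 0.05069701, -0.0182038 ,  0.03804952]), 'width': 0.09292754194986183}
```

View pics/side0.png

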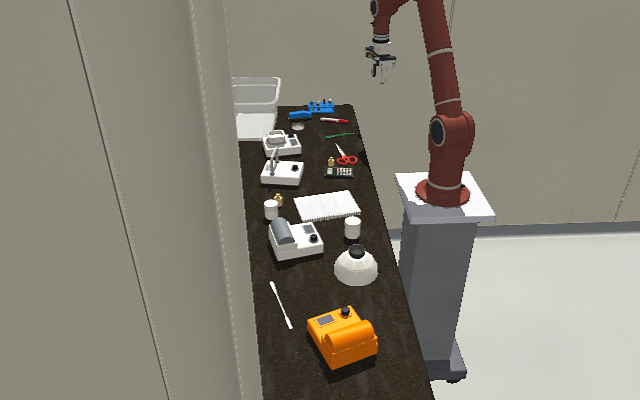

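View pics/top0.png

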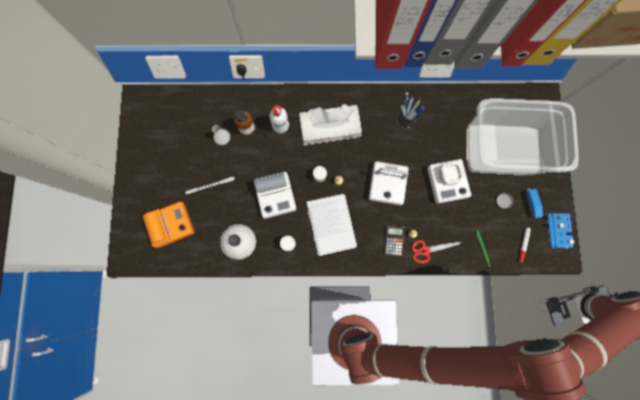

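```bash
cat > h.py <<'E'
import numpy as np
from station import camera_params
def ray(n,u,v,z):
    c=camera_params(n);K=c['mtx'];E=c['extrinsics'];R=E[:3,:3];t=E[:3,3]
    d=np.array([(u-K[0,2])/K[0,0],-(v-K[1,2])/K[1,1],-1.]);o=-R.T@t;w=R.T@d
    return o+w*(z-o[2])/w[2]
def proj(n,P):
    c=camera_params(n);p=c['extrinsics'][:3,:3]@P+c['extrinsics'][:3,3];K=c['mtx']
    return np.array([K[0,2]+K[0,0]*p[0]/-p[2],K[1,2]+K[1,1]*p[1]/p[2]])
def world(n,u,v,d):
    c=camera_params(n);K=c['mtx'];E=c['extrinsics']
    return E[:3,:3].T@(np.array([(u-K[0,2])/K[0,0]*d,-(v-K[1,2])/K[1,1]*d,-d])-E[:3,3])
E
python3 - <<'E'
import cv2,numpy as np
from h import *
T=cv2.imread('pics/top0.png');S=cv2.imread('pics/side0.png')
a=cv2.resize(T[150:230,240:480],(792,264),interpolation=cv2.INTER_CUBIC)
b=cv2.resize(S[120:270,250:350],(400,600),interpolation=cv2.INTER_CUBIC)
cv2.imwrite('pics/a.png',a);cv2.imwrite('pics/b.png',b)
for n,im,rois in(('top',T,[(425,155,475,205),(365,160,412,208),(252,168,300,222)]),('side',S,[(260,125,302,157),(258,150,305,187),(265,210,325,262)])):
  d=np.load(n+'0.npz')['d']
  for x0,y0,x1,y1 in rois:
    g=im[y0:y1,x0:x1].max(2); m=(g<75).astype(np.uint8)
    # only dark blobs surrounded by white: 
    k,l,s,c=cv2.connectedComponentsWithStats(m)
    for i in range(1,k):
      x,y,w,h,A=s[i]
      if 4<A<150 and x>0 and y>0 and x+w<x1-x0 and y+h<y1-y0:
        u,v=c[i]+[x0,y0]; print(n,(x0,y0),'px',u.round(1),v.round(1),w,h,A,ray(n,u,v,.055).round(4),world(n,u,v,d[int(round(v)),int(round(u))]).round(4))
E
```

```text
top (425, 155) px 461.3 190.1 4 3 9 [ 0.5595 -0.42    0.055 ] [ 0.5591 -0.4192  0.0568]
top (365, 160) px 386.8 194.0 4 3 10 [ 0.5462 -0.1331  0.055 ] [ 0.5449 -0.1317  0.0618]
top (252, 168) px 267.5 208.5 4 4 12 [0.4932 0.3224 0.055 ] [0.4928 0.3221 0.0577]
side (258, 150) px 274.2 158.0 3 3 6 [ 0.6317 -0.2087  0.055 ] [ 6.366e-01 -3.126e-01 -1.000e-04]
side (258, 150) px 294.7 167.0 5 5 22 [ 0.5502 -0.1295  0.055 ] [ 0.5502 -0.1312  0.0541]
side (265, 210) px 313.3 238.0 7 9 46 [0.4976 0.33   0.055 ] [0.4977 0.3315 0.0562]
```

View pics/a.png

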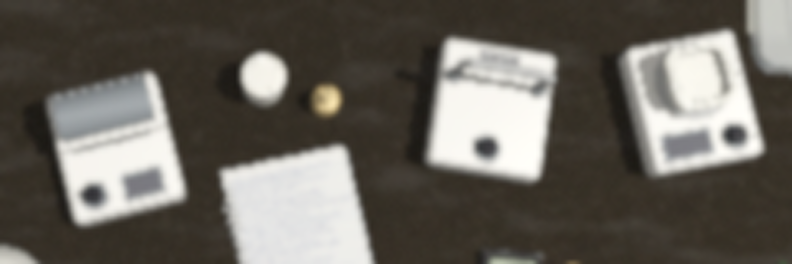

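View pics/b.png

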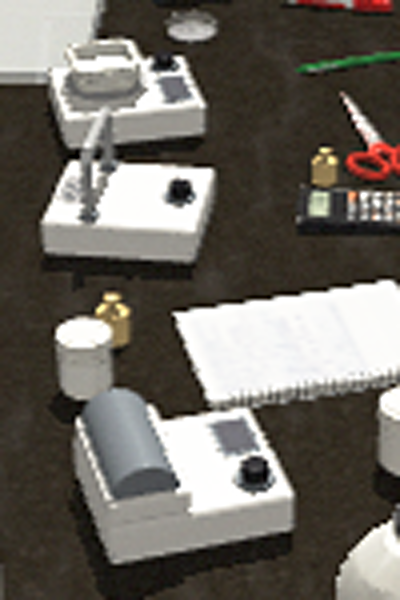

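```bash
python3 - <<'E'
import cv2,numpy as np
from h import *
T=cv2.imread('pics/top0.png').max(2).astype(float);S=cv2.imread('pics/side0.png').max(2).astype(float)
for nm,(u,v),(us,vs) in(('bal',(461.3,190.1),(290.7,135)),('ion',(386.8,194),(294.7,166)),('prt',(267.5,208.5),(313.4,236.5))):
    yy,xx=np.mgrid[int(v)-4:int(v)+6,int(u)-4:int(u)+6]
    w=np.clip(130-T[yy,xx],0,None);w*=np.hypot(xx-u,yy-v)<4
    c=(w*xx).sum()/w.sum(),(w*yy).sum()/w.sum()
    print(nm,np.round(c,2),'top@.055',ray('top',*c,.055).round(4),'side@.058',ray('side',us,vs,.058).round(4), proj('side',ray('top',*c,.058)).round(1))
    print(S[int(vs)-5:int(vs)+9,int(us)-6:int(us)+8].astype(int))
E
```

```text
bal [461.97 190.41] top@.055 [ 0.5583 -0.4223  0.055 ] side@.058 [ 0.5643 -0.4111  0.058 ] [292.2 134. ]
[[ 42  45  46  49  50  47  45  50  45  23  34  48  53 100]
 [ 80  42  43  44  49  50  49  48  50  46  49  46  53  51]
 [129  40  45  51  51  50  49  45  48  49  50  52  52  54]
 [201  85  36  39  44  46  49  51  47  34  34  42  47  57]
 [255 178 104 182  93  29  53  68  34 168 255 230  85  49]
 [255 255 255 255 134  28  22  26  16  79 235 255 139  45]
 [145 252 255 191  61  31  18  16  21 120 114 255 218  84]
 [132 244 255 179  91  77  75  75 115  78 186 255 221  83]
 [137 209 247 255 255 196 251 255 255 255 255 250 255 167]
 [136 207 245 255 255 214 164 138 132 121 122 133 235 191]
 [ 99 203 233 255 226 147 113 118 121 121 120 114 234 255]
 [ 96 145 242 255 255 242 148 114 122 122 120 116 138 209]
 [103 121 128 255 255 247 167 121 118 122 121 119 114 231]
 [138 134 255 255 255 255 222 127 115 121 118 116 112 132]]
ion [386.8  194.18] top@.055 [ 0.5455 -0.133   0.055 ] side@.058 [ 0.5502 -0.1325  0.058 ] [296.1 166. ]
[[251 254 211 193 195 197 133 114 116 112  54  29  32  32]
 [25
[... 989 characters left out ...]
1 147 162 211 214 255 255 255 255 255 192  41  50]
 [244 255 255 255 230 105  50  67 119 247 255 222  87  51]
 [255 255 255 131  51  54  61  56  54  41 255 255 175  47]
 [255 255 255 133  63  67  68  69  67  41 244 255 222  83]
 [255 255 211  61  27  57  87  73  53  14 127 255 255 158]
 [255 241 198  90  14  24  24  20  17   6 131 242 255 228]
 [255 202 177  92  16  15  24  17  25  14 179 163 255 255]
 [255 178 174 106  41  25  22  22  40  52 152 144 255 255]
 [255 255 141  68  73  65  64  79  74 126  77 245 255 255]
 [255 255 255 196  91  77  74  74  66  89 255 255 255 255]
 [255 255 255 255 255 213 135 255 255 255 255 255 255 255]
 [255 255 255 255 255 255 255 255 255 255 248 237 221 209]]
```

```bash
python3 - <<'E'
from h import *
d=np.load('top0.npz')['d']
P=[]
for v in range(85,190,2):
  for u in range(440,600,2):
    if d[v,u]>0:P.append(np.r_[u,v,world('top',u,v,d[v,u])])
P=np.array(P);Q=P[(P[:,4]>.09)]
print(len(Q),Q[:,2:].min(0),Q[:,2:].max(0))
R=P[(P[:,4]>.06)&(P[:,0]>465)];print(R[:,2:].min(0),R[:,2:].max(0)); print(R[np.argsort(R[:,2])[:8]].round(3))
E
```

```text
Traceback (most recent call last):
  File "h.py", line 11, in world
    c=camera_params(n);K=c['mtx'];E=c['extrinsics']
ValueError: time passes only in moves, steps and waits
```

```bash
sed -i 's/^from station.*/from station import camera_params as _cp\nimport functools\ncamera_params=functools.lru_cache(None)(_cp)/' h.py; python3 - <<'E'
from h import *
d=np.load('top0.npz')['d']
P=[]
for v in range(85,190,2):
  for u in range(440,600,2):
    if d[v,u]>0:P.append(np.r_[u,v,world('top',u,v,d[v,u])])
P=np.array(P)
R=P[(P[:,4]>.06)&(P[:,0]>465)];print(R[:,2:].min(0),R[:,2:].max(0)); print(R[np.argsort(R[:,2])[:8]].round(3)); print(R[np.argsort(-R[:,3])[:8]].round(3))
E
```

```text
[ 0.54791196 -0.90772731  0.06000845] [ 0.98451711 -0.44104449  0.19781813]
[[ 5.98e+02  1.89e+02  5.48e-01 -9.00e-01  1.17e-01]
 [ 5.96e+02  1.89e+02  5.50e-01 -9.00e-01  1.07e-01]
 [ 5.94e+02  1.89e+02  5.52e-01 -9.01e-01  9.60e-02]
 [ 5.92e+02  1.89e+02  5.55e-01 -9.02e-01  8.40e-02]
 [ 5.98e+02  1.87e+02  5.56e-01 -9.04e-01  1.13e-01]
 [ 5.90e+02  1.89e+02  5.57e-01 -9.02e-01  7.40e-02]
 [ 5.96e+02  1.87e+02  5.57e-01 -8.99e-01  1.09e-01]
 [ 5.88e+02  1.89e+02  5.58e-01 -8.98e-01  6.90e-02]]
[[ 4.78e+02  1.53e+02  6.70e-01 -4.41e-01  1.77e-01]
 [ 4.78e+02  1.57e+02  6.56e-01 -4.41e-01  1.74e-01]
 [ 4.78e+02  1.59e+02  6.49e-01 -4.41e-01  1.73e-01]
 [ 4.78e+02  1.31e+02  7.47e-01 -4.42e-01  1.91e-01]
 [ 4.80e+02  1.53e+02  6.66e-01 -4.43e-01  1.90e-01]
 [ 4.80e+02  1.55e+02  6.59e-01 -4.43e-01  1.88e-01]
 [ 4.80e+02  1.57e+02  6.53e-01 -4.44e-01  1.85e-01]
 [ 4.78e+02  1.45e+02  7.00e-01 -4.44e-01  1.77e-01]]
```

send_rows(
  moves=[
    [[0, 0, 0], [0, 10, 0], 0],
    [[0, 0, 0], [0, 10, 0], 0],
    [[0, 0, 0], [0, 10, 0], 0],
    [[0, 0, 0], [0, 0, 0], 0],
    [[0, 0, 0], [0, 0, 0], 0],
  ],
)

```text
time: 0.72
position: [0.1601, -0.6297, 0.2183]
orientation: [[-0.269, -0.0, 0.963], [-0.963, 0.001, -0.269], [-0.001, -1.0, -0.0]]
force: [-0.5, 0.3, 0.1]
width: 0.0477
```

send_rows(
  moves=[
    [[-0.031, 0, 0.033], [0, 0, 0], 0],
    [[-0.031, 0, 0.033], [0, 0, 0], 0],
    [[-0.031, 0, 0.033], [0, 0, 0], 0],
    [[-0.031, 0, 0.033], [0, 0, 0], 0],
    [[-0.031, 0, 0.033], [0, 0, 0], 0],
    [[-0.031, 0, 0.033], [0, 0, 0], 0],
    [[-0.031, 0, 0.033], [0, 0, 0], 0],
    [[-0.031, 0, 0.033], [0, 0, 0], 0],
  ],
)

```text
time: 1.72
position: [0.4825, -0.4622, 0.2186]
orientation: [[-0.27, 0.0, 0.963], [-0.963, 0.0, -0.27], [-0.0, -1.0, 0.0]]
force: [-0.2, 0.5, 1.1]
width: 0.0004
```

send_rows(
  moves=[
    [[-0.031, 0, 0.033], [0, 0, 0], 0],
    [[-0.031, 0, 0.033], [0, 0, 0], 0],
    [[0, 0, 0], [0, 0, 0], 0],
    [[0, 0, 0], [0, 0, 0], 0],
  ],
)

```text
time: 2.22
position: [0.5609, -0.4218, 0.2184]
orientation: [[-0.271, -0.001, 0.963], [-0.963, -0.0, -0.271], [0.001, -1.0, -0.001]]
force: [-0.9, -0.3, -0.3]
width: 0.0007
```

Descend to about z = 0.085 (27 mm above the key) and look.

send_rows(
  moves=[
    [[0, 0.03, 0], [0, 0, 0], 0],
    [[0, 0.03, 0], [0, 0, 0], 0],
    [[0, 0.03, 0], [0, 0, 0], 0],
    [[0, 0.03, 0], [0, 0, 0], 0],
    [[0, 0.013, 0], [0, 0, 0], 0],
    [[0, 0, 0], [0, 0, 0], 0],
  ],
)

```text
time: 2.98
position: [0.5605, -0.4219, 0.0852]
orientation: [[-0.273, -0.002, 0.962], [-0.962, 0.0, -0.273], [0.0, -1.0, -0.002]]
force: [0.3, -0.3, 0.9]
width: 0.0007
```

```bash
python3 - <<'E'
from station import *
from h import proj
import cv2, numpy as np
s=get_state();P=s['position'];print(P,s['force'])
for n in("side","top"):
    p,d=get_image(n); cv2.imwrite(f"pics/{n}1.png",p[:,:,::-1])
    c=proj(n,P);print(n,c, proj(n,np.array([.5615,-.42,.058])))
    x,y=c.astype(int); q=p[y-35:y+35,x-45:x+45,::-1]; cv2.imwrite(f"pics/{n}1c.png",cv2.resize(q,None,fx=7,fy=7,interpolation=cv2.INTER_NEAREST))
E
```

```text
[ 0.56049452 -0.42193989  0.08520819] [ 0.25424234 -0.34238264  0.94414864]
side [291.36206283 128.17140647] [291.32403391 134.09619369]
top [464.8916198  188.23477035] [461.60340595 189.43261155]
```

View pics/side1c.png

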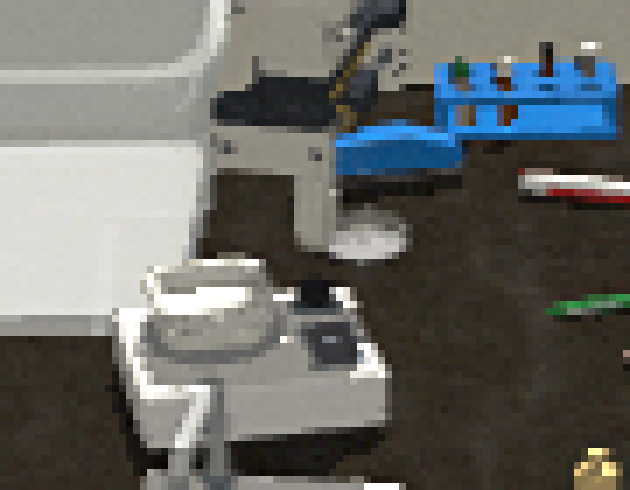

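View pics/top1c.png

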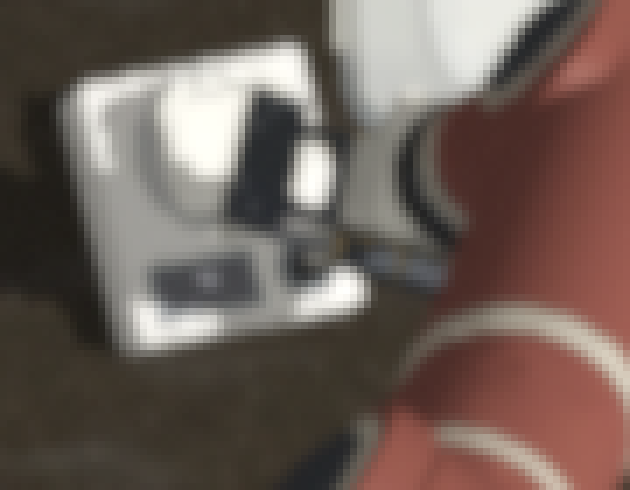

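send_rows(
  moves=[
    [[0, 0.013, 0], [0, 0, 0], 0],
    [[0, 0.01, 0], [0, 0, 0], 0],
    [[0, 0.003, 0], [0, 0, 0], 0],
    [[0, 0.003, 0], [0, 0, 0], 0],
    [[0, 0, 0], [0, 0, 0], 0],
  ],
)

```text
time: 3.7
position: [0.562, -0.4212, 0.0567]
orientation: [[-0.271, 0.0, 0.963], [-0.963, -0.0, -0.271], [0.0, -1.0, 0.0]]
force: [-0.1, -0.8, -1.1]
width: 0.0002
```

send_rows(
  moves=[
    [[0, 0.002, 0], [0, 0, 0], 0],
    [[0, 0.001, 0], [0, 0, 0], 0],
    [[0, 0, 0], [0, 0, 0], 0],
  ],
)

```text
time: 4.08
position: [0.5622, -0.4214, 0.0541]
orientation: [[-0.271, 0.001, 0.962], [-0.962, -0.001, -0.271], [0.0, -1.0, 0.001]]
force: [0.1, -0.4, 3.4]
width: 0.0003
```

send_rows(
  moves=[
    [[0, 0.002, 0], [0, 0, 0], 0],
    [[0, 0.001, 0], [0, 0, 0], 0],
    [[0, 0, 0], [0, 0, 0], 0],
  ],
)

```text
time: 4.45
position: [0.5621, -0.4214, 0.0506]
orientation: [[-0.271, 0.001, 0.962], [-0.962, -0.001, -0.271], [0.0, -1.0, 0.001]]
force: [1.6, -1.1, 2.4]
width: 0.0002
```

Contact with the expected 3 N. On to the bottom in small steps.

send_rows(
  moves=[
    [[0, 0.002, 0], [0, 0, 0], 0],
    [[0, 0, 0], [0, 0, 0], 0],
  ],
)

```text
time: 4.7
position: [0.5621, -0.4214, 0.0486]
orientation: [[-0.271, 0.001, 0.962], [-0.962, -0.0, -0.271], [0.0, -1.0, 0.001]]
force: [2.1, -0.8, 2.2]
width: 0.0006
```

send_rows(
  moves=[
    [[0, 0.001, 0], [0, 0, 0], 0],
    [[0, 0, 0], [0, 0, 0], 0],
  ],
)

```text
time: 4.95
position: [0.5621, -0.4214, 0.0484]
orientation: [[-0.271, 0.001, 0.962], [-0.962, -0.001, -0.271], [0.0, -1.0, 0.001]]
force: [0.0, 0.0, 5.5]
width: 0.0003
```

send_rows(
  moves=[
    [[0, 0.001, 0], [0, 0, 0], 0],
    [[0, 0, 0], [0, 0, 0], 0],
    [[0, 0, 0], [0, 0, 0], 0],
  ],
)

```text
time: 5.32
position: [0.5621, -0.4213, 0.0483]
orientation: [[-0.271, 0.001, 0.962], [-0.962, -0.001, -0.271], [0.0, -1.0, 0.001]]
force: [-0.6, 1.3, 9.2]
width: 0.0005
```

send_rows(
  moves=[
    [[0, -0.005, 0], [0, 0, 0], 0],
    [[0, -0.02, 0], [0, 0, 0], 0],
    [[0, -0.04, 0], [0, 0, 0], 0],
    [[0, -0.04, 0], [0, 0, 0], 0],
    [[0, -0.02, 0], [0, 0, 0], 0],
    [[-0.034, 0, -0.0115], [0, 0, 0], 0],
    [[-0.04, 0, -0.0134], [0, 0, 0], 0],
    [[-0.04, 0, -0.0134], [0, 0, 0], 0],
  ],
)

```text
time: 6.32
position: [0.5556, -0.2996, 0.1725]
orientation: [[-0.272, 0.0, 0.962], [-0.962, 0.0, -0.272], [-0.0, -1.0, 0.0]]
force: [1.5, 0.2, -1.1]
width: 0.0004
```

send_rows(
  moves=[
    [[-0.04, 0, -0.0134], [0, 0, 0], 0],
    [[-0.04, 0, -0.0134], [0, 0, 0], 0],
    [[-0.04, 0, -0.0134], [0, 0, 0], 0],
    [[-0.04, 0, -0.0134], [0, 0, 0], 0],
    [[0, 0, 0], [0, 0, 0], 0],
    [[0, 0, 0], [0, 0, 0], 0],
  ],
)

```text
time: 7.08
position: [0.5476, -0.1334, 0.1723]
orientation: [[-0.272, 0.0, 0.962], [-0.962, -0.001, -0.272], [0.001, -1.0, 0.001]]
force: [-0.1, -1.1, -0.2]
width: 0.0005
```

```bash
cat > look.py <<'E'
import sys
from station import *
from h import proj,ray
import cv2, numpy as np
k=sys.argv[1];K=np.array(eval(sys.argv[2]))
s=get_state();P=s['position'];print(P,s['force'])
for n in("side","top"):
    p,d=get_image(n); cv2.imwrite(f"pics/{n}{k}.png",p[:,:,::-1])
    c=proj(n,K);print(n,'tip',proj(n,P),'key',c)
    x,y=c.astype(int); print('crop origin',x-45,y-35);q=p[y-35:y+35,x-45:x+45,::-1]; cv2.imwrite(f"pics/{n}{k}c.png",cv2.resize(q,None,fx=7,fy=7,interpolation=cv2.INTER_NEAREST))
E
python3 look.py 2 "[.5615,-.421,.048]"; python3 - <<'E'
import cv2,numpy as np
a=[cv2.imread(f'pics/{n}2c.png') for n in('side','top')]
cv2.imwrite('pics/2cc.png',cv2.resize(np.hstack(a),(800,311),interpolation=cv2.INTER_AREA))
E
```

```text
[ 0.54764952 -0.1333836   0.17229295] [-0.05242128 -1.1262645  -0.17531601]
side tip [294.56487971 139.21969438] key [291.39234426 136.08337921]
crop origin 246 101
top tip [393.13224    187.28519937] key [460.87509235 189.95291756]
crop origin 415 154
```

View pics/2cc.png

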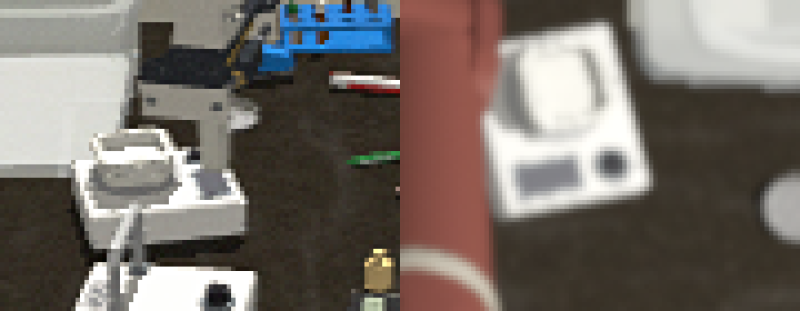

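View pics/top2.png

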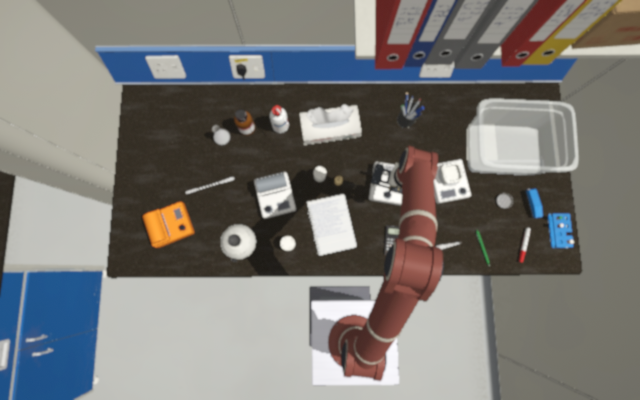

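send_rows(
  moves=[
    [[0, 0.03, 0], [0, 0, 0], 0],
    [[0, 0.03, 0], [0, 0, 0], 0],
    [[0, 0.03, 0], [0, 0, 0], 0],
    [[0, 0.005, 0], [0, 0, 0], 0],
    [[0, 0, 0], [0, 0, 0], 0],
  ],
)

```text
time: 7.8
position: [0.548, -0.1335, 0.077]
orientation: [[-0.273, 0.0, 0.962], [-0.962, -0.0, -0.273], [0.0, -1.0, 0.001]]
force: [0.2, -0.9, -0.3]
width: 0.0002
```

```bash
python3 look.py 3 "[.548,-.1325,.058]"; python3 - <<'E'
import cv2,numpy as np
a=[cv2.imread(f'pics/{n}3c.png') for n in('side','top')]
cv2.imwrite('pics/3cc.png',cv2.resize(np.hstack(a),(800,311),interpolation=cv2.INTER_AREA))
E
```

```text
[ 0.54796624 -0.13351568  0.07703503] [ 0.22816626 -0.87790342 -0.32525443]
side tip [295.14921862 161.53283966] key [295.27340153 165.98245412]
crop origin 250 130
top tip [387.99675739 192.42707555] key [386.77738934 193.38483511]
crop origin 341 158
```

View pics/3cc.png

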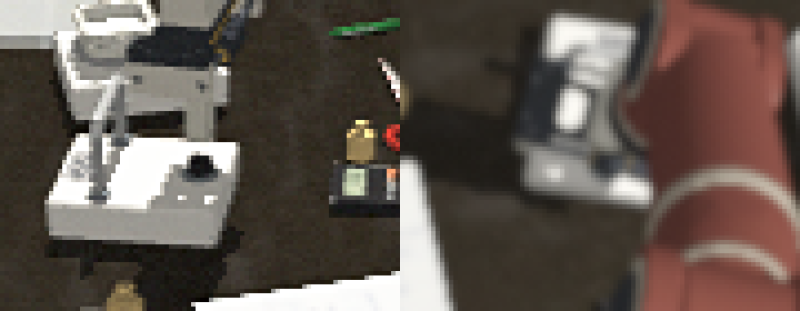

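send_rows(
  moves=[
    [[0, 0.012, 0], [0, 0, 0], 0],
    [[0, 0.006, 0], [0, 0, 0], 0],
    [[0, 0.003, 0], [0, 0, 0], 0],
    [[0, 0.002, 0], [0, 0, 0], 0],
    [[0, 0, 0], [0, 0, 0], 0],
  ],
)

```text
time: 8.52
position: [0.5478, -0.1324, 0.0536]
orientation: [[-0.271, 0.0, 0.963], [-0.963, 0.0, -0.271], [-0.0, -1.0, 0.0]]
force: [0.3, -0.3, 0.5]
width: 0.0006
```

send_rows(
  moves=[
    [[0, 0.002, 0], [0, 0, 0], 0],
    [[0, 0.002, 0], [0, 0, 0], 0],
    [[0, 0.001, 0], [0, 0, 0], 0],
    [[0, 0, 0], [0, 0, 0], 0],
  ],
)

```text
time: 9.02
position: [0.5479, -0.1325, 0.0486]
orientation: [[-0.271, 0.0, 0.962], [-0.962, -0.0, -0.271], [-0.0, -1.0, 0.0]]
force: [-0.5, -0.5, 1.6]
width: 0.0004
```

send_rows(
  moves=[
    [[0, 0.001, 0], [0, 0, 0], 0],
    [[0, 0.001, 0], [0, 0, 0], 0],
    [[0, 0, 0], [0, 0, 0], 0],
  ],
)

```text
time: 9.4
position: [0.5479, -0.1325, 0.0482]
orientation: [[-0.271, 0.001, 0.962], [-0.962, 0.0, -0.271], [-0.0, -1.0, 0.001]]
force: [-3.0, 0.2, 11.4]
width: 0.0003
```

send_rows(
  moves=[
    [[0, -0.005, 0], [0, 0, 0], 0],
    [[0, -0.02, 0], [0, 0, 0], 0],
    [[0, -0.04, 0], [0, 0, 0], 0],
    [[0, -0.04, 0], [0, 0, 0], 0],
    [[0, -0.017, 0], [0, 0, 0], 0],
    [[-0.025, 0, -0.01], [0, 0, 0], 0],
    [[-0.04, 0, -0.0165], [0, 0, 0], 0],
    [[-0.04, 0, -0.0165], [0, 0, 0], 0],
  ],
)

```text
time: 10.4
position: [0.5345, -0.0188, 0.1684]
orientation: [[-0.272, -0.0, 0.962], [-0.962, 0.0, -0.272], [-0.0, -1.0, -0.0]]
force: [0.3, 0.2, 0.4]
width: 0.0008
```

```bash
python3 - <<'E'
from station import *
print(get_state()['qpos'].round(3))
E
```

```text
[-0.088  0.497  0.123  1.825 -0.08   0.824 -1.773]
```

send_rows(
  moves=[
    [[-0.04, 0, -0.0165], [0, 0, 0], 0],
    [[-0.04, 0, -0.0165], [0, 0, 0], 0],
    [[-0.04, 0, -0.0165], [0, 0, 0], 0],
    [[-0.04, 0, -0.0165], [0, 0, 0], 0],
    [[-0.04, 0, -0.0165], [0, 0, 0], 0],
    [[-0.04, 0, -0.0165], [0, 0, 0], 0],
    [[-0.04, 0, -0.0165], [0, 0, 0], 0],
    [[0, 0, 0], [0, 0, 0], 0],
  ],
)

```text
time: 11.4
position: [0.4977, 0.2862, 0.1679]
orientation: [[-0.263, -0.001, 0.965], [-0.965, 0.003, -0.263], [-0.002, -1.0, -0.002]]
force: [0.1, 0.9, -0.3]
width: 0.0007
```

```bash
python3 look.py 4 "[.548,-.1325,.048]"; python3 - <<'E'
from station import *
print(get_state()['qpos'].round(3))
import cv2,numpy as np
a=[cv2.imread(f'pics/{n}4c.png') for n in('side','top')]
cv2.imwrite('pics/4cc.png',cv2.resize(np.hstack(a),(800,311),interpolation=cv2.INTER_AREA))
E
```

```text
[0.497654   0.28624579 0.1679441 ] [ 0.13601902  0.8815595  -0.32484301]
side tip [312.43706401 200.06567515] key [295.34095018 168.23613013]
crop origin 250 133
top tip [274.01774643 202.26710356] key [386.28800042 193.8818405 ]
crop origin 341 158
[-0.627  0.551  0.119  1.72  -0.079  0.877 -2.32 ]
```

View pics/4cc.png

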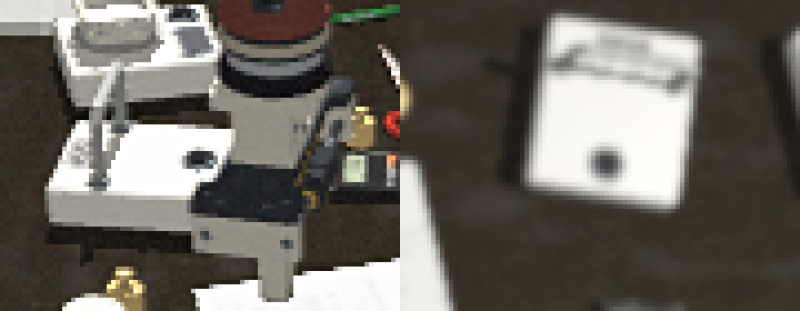

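send_rows(
  moves=[
    [[-0.03, 0, -0.013], [0, 0, 0], 0],
    [[0, 0, 0], [0, 0, 0], 0],
    [[0, 0, 0], [0, 0, 0], 0],
    [[0, 0, 0], [0, 0, 0], 0],
  ],
)

```text
time: 12.0
position: [0.4959, 0.3114, 0.1687]
orientation: [[-0.274, 0.0, 0.962], [-0.962, -0.001, -0.274], [0.001, -1.0, 0.001]]
force: [-0.4, -0.3, -0.7]
width: 0.0006
```

send_rows(
  moves=[
    [[-0.0122, 0, -0.0045], [0, 0, 0], 0],
    [[0, 0.03, 0], [0, 0, 0], 0],
    [[0, 0.03, 0], [0, 0, 0], 0],
    [[0, 0.03, 0], [0, 0, 0], 0],
    [[0, 0, 0], [0, 0, 0], 0],
    [[0, 0, 0], [0, 0, 0], 0],
  ],
)

```text
time: 12.75
position: [0.4949, 0.3273, 0.0797]
orientation: [[-0.271, 0.002, 0.963], [-0.963, 0.001, -0.271], [-0.002, -1.0, 0.001]]
force: [-0.2, 0.1, -0.5]
width: 0.0005
```

```bash
python3 look.py 5 "[.495,.3245,.058]"; python3 - <<'E'
import cv2,numpy as np
a=[cv2.imread(f'pics/{n}5c.png') for n in('side','top')]
cv2.imwrite('pics/5cc.png',cv2.resize(np.hstack(a),(800,311),interpolation=cv2.INTER_AREA))
E
```

```text
[0.49494605 0.32732782 0.07973491] [-0.23697785  0.10257684 -0.53854845]
side tip [314.08466022 231.09219407] key [314.07248715 236.16896259]
crop origin 269 201
top tip [265.40282716 207.03241848] key [266.86072541 207.90835994]
crop origin 221 172
```

View pics/5cc.png

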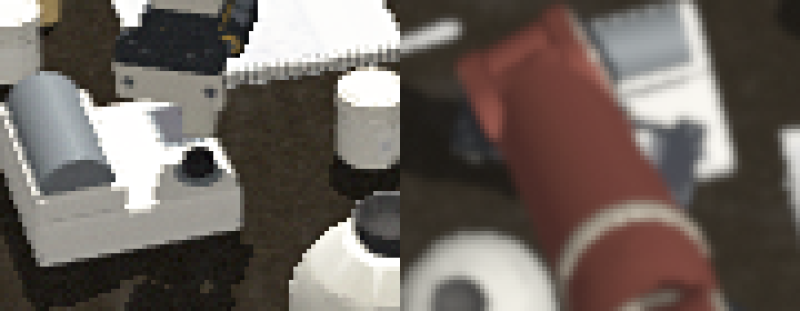

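send_rows(
  moves=[
    [[0.0025, 0.012, 0.0005], [0, 0, 0], 0],
    [[0, 0.006, 0], [0, 0, 0], 0],
    [[0, 0.003, 0], [0, 0, 0], 0],
    [[0, 0.002, 0], [0, 0, 0], 0],
    [[0, 0, 0], [0, 0, 0], 0],
  ],
)

```text
time: 13.48
position: [0.4942, 0.3241, 0.0556]
orientation: [[-0.271, 0.0, 0.962], [-0.962, 0.0, -0.271], [-0.001, -1.0, 0.0]]
force: [0.6, -0.9, -0.5]
width: 0.0006
```

send_rows(
  moves=[
    [[0, 0.002, 0], [0, 0, 0], 0],
    [[0, 0.002, 0], [0, 0, 0], 0],
    [[0, 0.002, 0], [0, 0, 0], 0],
    [[0, 0, 0], [0, 0, 0], 0],
  ],
)

```text
time: 13.98
position: [0.4943, 0.3243, 0.0496]
orientation: [[-0.271, 0.001, 0.963], [-0.963, 0.001, -0.271], [-0.001, -1.0, 0.001]]
force: [0.9, 0.5, 2.7]
width: 0.0004
```

send_rows(
  moves=[
    [[0, 0.001, 0], [0, 0, 0], 0],
    [[0, 0.001, 0], [0, 0, 0], 0],
    [[0, 0, 0], [0, 0, 0], 0],
  ],
)

```text
time: 14.35
position: [0.4944, 0.3243, 0.0484]
orientation: [[-0.271, 0.001, 0.962], [-0.962, 0.001, -0.271], [-0.001, -1.0, 0.001]]
force: [-0.1, 0.0, 5.1]
width: 0.0003
```

send_rows(
  moves=[
    [[0, 0.001, 0], [0, 0, 0], 0],
    [[0, 0, 0], [0, 0, 0], 0],
    [[0, 0, 0], [0, 0, 0], 0],
  ],
)

```text
time: 14.72
position: [0.4944, 0.3243, 0.0483]
orientation: [[-0.271, 0.001, 0.962], [-0.962, 0.001, -0.271], [-0.001, -1.0, 0.001]]
force: [-1.8, -0.6, 10.8]
width: 0.0003
```

send_rows(
  moves=[
    [[0, -0.005, 0], [0, 0, 0], 0],
    [[0, -0.02, 0], [0, 0, 0], 0],
    [[0, -0.04, 0], [0, 0, 0], 0],
    [[0, -0.04, 0], [0, 0, 0], 0],
    [[0, -0.04, 0], [0, 0, 0], 0],
    [[0.04, 0, -0.01], [0, 0, 0], 0],
    [[0.04, 0, -0.01], [0, 0, 0], 0],
    [[0.04, 0, -0.01], [0, 0, 0], 0],
  ],
)

```text
time: 15.72
position: [0.4313, 0.2151, 0.1912]
orientation: [[-0.271, -0.001, 0.963], [-0.963, -0.001, -0.271], [0.001, -1.0, -0.001]]
force: [0.7, -0.5, 0.5]
width: 0.0008
```

send_rows(
  moves=[
    [[0.04, 0, 0.01], [0, 0, 0], 0],
    [[0.04, 0, 0.01], [0, 0, 0], 0],
    [[0.04, 0, 0.01], [0, 0, 0], 0],
    [[0.02, 0, 0], [0, 0, 0], 0],
    [[0, 0, 0], [0, 0, 0], 0],
    [[0, 0, 0], [0, 0, 0], 0],
  ],
)

```text
time: 16.48
position: [0.4235, 0.0748, 0.1915]
orientation: [[-0.27, -0.0, 0.963], [-0.963, 0.001, -0.27], [-0.001, -1.0, -0.0]]
force: [-0.1, 1.0, -0.2]
width: 0.0004
```

```bash
python3 - <<'E'
from station import *
import cv2,numpy as np
from h import *
print(get_state()['position'],get_state()['force'])
for n in('side','top'):
    p,d=get_image(n);cv2.imwrite(f'pics/{n}6.png',p[:,:,::-1]);o=np.load(n+'0.npz')
    for nm,k in(('bal',(.5615,-.421)),('ion',(.548,-.1325)),('prt',(.495,.3245))):
        u,v=proj(n,np.array([*k,.053])).round().astype(int)
        print(n,nm,'z before/after',*[np.median([world(n,u+i,v+j,D[v+j,u+i])[2] for i in(-1,0,1) for j in(-1,0,1)]).round(4) for D in(o['d'],d)])
    if n=='side':cv2.imwrite('pics/6cc.png',cv2.resize(p[120:270,240:370,::-1],(520,600),interpolation=cv2.INTER_CUBIC))
E
```

```text
[0.4234894  0.07483101 0.19154684] [-0.07734345  0.98854631 -0.15642975]
side bal z before/after 0.0531 0.0517
side ion z before/after 0.0583 0.0496
side prt z before/after 0.0585 0.0502
top bal z before/after 0.0559 0.0477
top ion z before/after 0.0561 0.0469
top prt z before/after 0.058 0.0476
```

View pics/6cc.png

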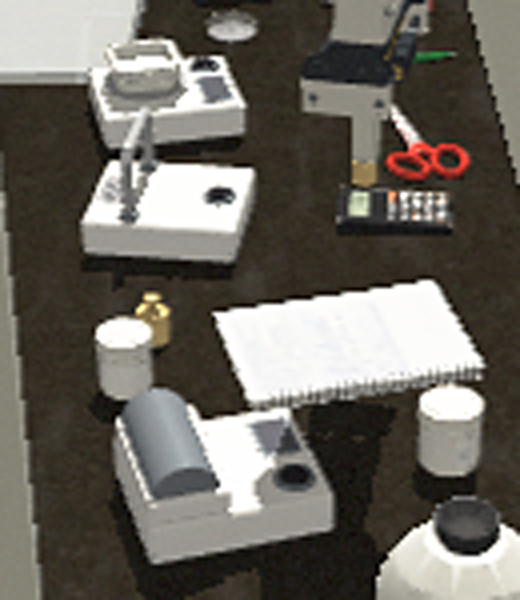

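View pics/top6.png

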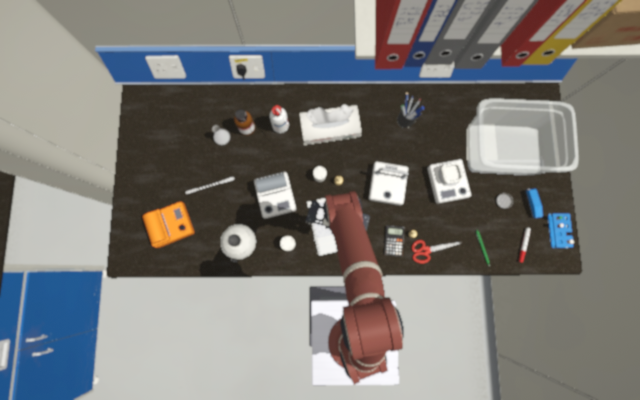

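All three keys are down, nothing has moved, and the arm is clear of everything.

```bash
python3 -c "
from station import *
print(finish_job())"
```

```text
the job is handed in; nothing more can be done
None
```

I pressed the three keys in the order asked (balance, static eliminator, printer) with the closed fingertips, then drew the arm clear and handed the job in at about 16.6 s.

- **Presses:** each key bottomed out with the tip about 48 mm above the worktop, the height given for fully down. Force at the end of travel was 9 to 11 N, after roughly 3 N during the stroke.
- **Depth check:** the top camera reads the key tops at 47 to 48 mm, down from 56 to 58 mm before. The side camera agrees for the static eliminator and printer keys.
- **One disagreement:** the side camera's depth for the balance key hardly changed (53 to 52 mm). That key is small and partly grazed in that view, so I relied on the top camera, the force and the side picture, which all show it down.
- **Other objects:** in the last pictures, judged by eye, the devices, weigh boats, jars and weights stand where they did. The orange look-alike was not touched.

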